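Close the rib form and hold it pressed

ROBOT

A 7-joint arm with a two-finger parallel gripper is mounted at the origin on the work surface. World frame = base frame: x ahead of the robot, y to its left, z up, the work surface at z = 0. Lengths are in mm, angles in rad, forces in N, time in s.
With the tool pointing down it reaches from about 400 to 875 mm from the base axis. Payload 4.4 kg.
Tool frame: the origin (TCP) lies on the mounting face of the last link; the fingertips stand 173 mm ahead of it and the grasp point (between the pads) lies 155 mm ahead of it; z points along the fingers, y is the line along which they close (so a half turn about z gives the same grasp; the last joint's range is limited). The gripper opens to 85 mm and grips with 20 to 120 N. Pads are 22 mm wide; open, the fingers measure 114 mm over their backs; the gripper's body (76 mm by 85 mm) begins 54 mm behind the grasp point. The pads swing forward as they close: fully open they stand 13 mm farther back than shut.
Start: joints at [-1.406, 0.628, 0.038, 1.517, -0.027, 0.996, -0.02], TCP at [148.672, 632.781, 404.713] pointing down, gripper open.
Joint ranges: [-3.06, 3.06], [-0.37, 2.12], [-1.25, 1.32], [0.18, 2.47], [-1.1, 4.24], [0.23, 1.98], [-2.94, 2.94]. Speed limits (rad/s): [2.57, 2.57, 3.14, 3.14, 3.14, 3.14, 3.14].

INTERFACE

Orientations are given as [roll, pitch, yaw] about the fixed x, y, z axes, in that order (R = Rz(yaw) Ry(pitch) Rx(roll)).
In Python, from cell import * gives the robot as it stands. The module is installed in compiled form; this text tells all that it offers.
- The arm moves only by the tool jog_arm, never from a script. Its argument "steps" is a list of rows, each a list of 7 numbers: the opening, from -1 (shut) to 1 (fully open), so that 0 is half open, then the shift along the tool's x, y, z as a fraction of full scale, then the turn, a rotation vector about the tool's x, y, z as a fraction of full scale. A call has 1 to 10 rows; each row shifts and turns the commanded pose from where the row before left it, along the tool's axes as they then stand; what a row does not reach is not made up. Full scale, the value 1, is 500 mm for a shift and 2 rad for a turn. A row lasts 1/8 s, in which the tool goes at most 62.5 mm and 10.7 degrees, less where a joint would pass 70% of its speed; a pose out of reach is approached as far as the arm can. A call with a number of a shift or a turn outside -1 to 1 is refused whole. A call with a gripper value outside its range is refused whole. The fingers move at their own pace and stop on an object; the grip force is fixed at half the most. Time passes only in rows, so rows that do not move let the fingers close. It gives the time, the measured TCP pose, the force, the opening and the grip force at its end, in the units of the state.
- read_state(): the state, without advancing time (a new reading comes with each control period).
- get_image(name): name is "scene" or "side" or "wrist"; returns a dict with "pixels" (420x560x3 uint8, red, green, blue), "depth" (420x560 float32, mm along the optical axis (not along the pixel's ray), 0 where there is no reading), "vertical_fov" (degrees; the focal length in pixels is half the picture's height over the tangent of half this angle, whatever the lens; pixels are square), "cx", "cy" (the principal point, pixels), "R" (3x3) and "t" (3): a world point X has camera coordinates R X + t. Camera axes: x right, y down, z forward; pixel columns grow to the right and rows downward; lengths in mm; the calibration is good to about 2 mm. A picture is of the moment at which its call begins.
- finish_job(): hands the job in; it is judged then, once.
The state is a dict: "clock": time; "qpos": joint angles; "qd": joint speeds; "tau": joint torques, N m; "eef_pos": TCP position; "tool_rot": TCP orientation; "force": force on the tool from outside, world axes, zero at the start; "torque": the same for the moment, N m; "width": finger opening in mm; "gripper_force": force on a finger pad.
Only numpy, scipy, OpenCV 4.12 (cv2) and the standard library are available. Lean on these libraries where they do the work, as an engineer would, in place of code of your own. Each camera call takes 0.05 s, during which the arm holds its last target. There are 200 camera calls.

TASK

A violin rib is bent over the lower half of the form on the bench, and its upper half is in the drawer of the till. Pull the drawer fully open by its handle, take out the longer of the two upper halves (leave the short one in the drawer), fit it over the two dowels of the lower half until it sits fully home all round, and keep hold of it, pressing it firmly down with a push of about 15 N as one does until the glue grabs: the program finishes while still holding and pressing, and does not let go. Leave the glue bottle, plane, square and tin of brushes near the form where they are.

Things in the scene. Friction and masses are not known exactly. Their poses are not given: they have to be found in the camera images.
- drawer (a joint): Opening of the till's drawer in m: 0 closed, 0.215 fully open, at its stop. It slides level out of the till's front, across the bench (about 2 N of friction), stays where left, may start up to 20 mm open. Only fully open are the things in it clear of the till's top. Inside 228 x 288 mm, floor 22 mm, side walls' tops 68 mm, front's top 97 mm above the bench; the till is 280 x 330 x 105 mm high.
- drawer_handle (a point): Middle of the drawer's bar handle: a level round steel bar 11 mm thick, 120 mm long, on two posts 104 mm apart; its axis is 40 mm in front of the drawer front, 72 mm above the bench, 33 mm below the till's top. The bar runs along own y; own x points level into the till, so the drawer opens along own -x.
- upper_long_centre (a point): The LONGER of two upper form halves, beech, loose in the drawer, length about along the slide. Block 140 (own x) x 48 (y) x 32 mm high, arched hollow beneath, two 12 mm through holes at x = +-54 mm; on top a grip batten 80 x 26 x 28 mm high, along x. Point: its centre, 30 mm above the underside; block top is at +2, batten top at +30 mm. z up. 0.24 kg. It fits the lower half on the bench, either way round.
- upper_short_centre (a point): The SHORTER of two upper form halves, beech, loose in the drawer, length about along the slide. Block 112 (own x) x 48 (y) x 32 mm high, arched hollow beneath, two 12 mm through holes at x = +-40 mm; on top a grip batten 80 x 26 x 28 mm high, along x. Point: its centre, 30 mm above the underside; block top is at +2, batten top at +30 mm. z up. It stays in the drawer.
- form_seat (a point): Lower form half, fixed on a base board: beech block 140 (own x) x 48 mm (y). Point: its middle, at the level of its end pads, 46 mm above the bench. Two steel dowels, 10 mm thick, 22 mm high, noses tapered to 5 mm, stand on the pads at x = +-54 mm, y = 0; between them a 15 mm hump with the rib. Home, the upper half's underside is on the pads, its centre 30 mm above this point.
- glue: Bystander: white glue bottle, 52 mm across, 120 mm high, standing near the form. Origin under its middle.
- plane: Bystander: small steel block plane, 150 x 45 mm, about 45 mm high, near the form. Origin under its middle.
- square: Bystander: small try square lying flat, 90 x 62 mm, 16 mm high, beyond one end of the form. Origin under the middle of its stock.
- brushes: Bystander: tin of brushes, 72 mm across, 190 mm high with the brushes. Origin under its middle.
Not all that is in view belongs to the job. Leave any red look-alike of the part that bears form_seat alone.

How it is judged (in metres and radians):
On the way, in this order (a step that is already met when the one before it is completed fails the run):
1. the drawer is pulled fully open (190 mm or more of its 215 mm) (value of joint drawer above 0.19 m), for 0.1 s.
2. the longer upper half is lifted out of the drawer in the gripper (height (world z) of upper_long_centre above 0.085 m and contact force between the fingers and upper_long above 1 N), for 0.1 s.
At the end, for the whole second after the job is handed in: For the last second the longer half is fully home on both dowels (2.5 mm in height, 4 mm sideways, square to 0.04 and level to 0.035 rad), at rest, the fingers on it with 5 N or more, the halves pressed together with 9 N or more; the short half is in the drawer (horizontal distance between upper_long_centre and form_seat below 0.004 m and z of upper_long_centre in the frame of form_seat between 0.027 and 0.0325 m and angle between the x axis of upper_long_centre and the x axis of form_seat, either way round below 0.04 rad and angle between upper_long_centre's own z axis and vertical below 0.035 rad and contact force between upper_long and form above 9 N and contact force between the fingers and upper_long above 5 N and linear speed of upper_long below 0.01 m/s and x of upper_short_centre in the frame of drawer_handle between 0.05 and 0.3 m and y of upper_short_centre in the frame of drawer_handle between -0.15 and 0.15 m and z of upper_short_centre in the frame of drawer_handle between -0.035 and 0 m); the arm keeps its last pose, push and grip.
It fails at once if the glue bottle, plane, square or tin of brushes is shifted by more than 50 mm (distance of any of glue, plane, square, brushes from where it was at the start of the episode above 0.05 m).
It also fails if it takes over 61 s, if anything falls off the work surface, if the arm or the gripper's body presses on something with over 40 N, if the wrist force passes 120 N, or if a joint passes its speed limit or range.

## Working session

There is one attempt and no reset: what is moved stays moved. The work goes in short steps, Python scripts to look and compute and a tool call to move; the robot and the scene stay as the last step left them, time stands still between calls to the robot, and variables do not carry over. Pictures are saved under pics/ and viewed, at most 10 in all, crops included, and the job is handed in when it is done.

Besides the shell and the picture viewer there is one more tool, called after "Call:" by a JSON object that holds its "method" and its "body", one argument or row to a line. jog_arm: Moves the arm, as the interface text tells. Shift numbers are shares of 500 mm and turn numbers shares of 2 rad, none past 1 either way. Its arguments: {"type":"object","properties":{"steps":{"type":"array"}},"required":["steps"]}

```bash
mkdir -p pics
cat > h.py <<'E'
from cell import *
import numpy as np, cv2
def grab(n):
    g=get_image(n); g['f']=210/np.tan(np.radians(g['vertical_fov'])/2); return g
def save(g,p): cv2.imwrite('pics/'+p,g['pixels'][:,:,::-1])
def ray(g,u,v,z):
    R=np.array(g['R']);t=np.array(g['t']);c=-R.T@t
    d=R.T@np.array([(u-g['cx'])/g['f'],(v-g['cy'])/g['f'],1]); return c+d*(z-c[2])/d[2]
def cloud(g):
    R=np.array(g['R']);t=np.array(g['t']);D=g['depth']
    v,u=np.mgrid[0:420,0:560]
    P=np.stack([(u-g['cx'])/g['f']*D,(v-g['cy'])/g['f']*D,D],-1)
    W=(P-t)@R; W[D<=0]=np.nan; return W
E
python3 - <<'E'
from h import *
import pickle
G={n:grab(n) for n in('scene','side','wrist')}
pickle.dump(G,open('g0.pkl','wb'))
a=np.vstack([np.hstack([G['scene']['pixels'],G['side']['pixels']])])
save(G['scene'],'scene0.png');save(G['side'],'side0.png')
for n,g in G.items(): print(n,g['vertical_fov'],g['cx'],g['cy'],-np.array(g['R']).T@g['t'],np.round(g['R'],2).tolist())
print(read_state())
E
```

```text
scene 56.54348827362827 274.5580320913923 208.9501208468044 [ 951.62581538 -502.76624157  727.73552198] [[0.74, 0.68, -0.0], [0.5, -0.54, -0.67], [-0.46, 0.49, -0.74]]
side 56.057514725708984 278.49700236671055 207.86640488794362 [ 119.30750737 -556.5726583   728.42584047] [[0.75, -0.66, -0.0], [-0.45, -0.51, -0.73], [0.48, 0.55, -0.68]]
wrist 63.29576038092852 283.46510542920964 204.4807564880394 [ 73.98529504 651.47739505 373.54581449] [[0.23, 0.97, -0.0], [0.93, -0.22, 0.3], [0.29, -0.07, -0.95]]
{'clock': 0.15, 'qpos': array([-1.40579311,  0.62913892,  0.03843673,  1.51812328, -0.02703806,
        0.99631765, -0.02003396]), 'qd': array([-0.00024286, -0.00259699, -0.00013645, -0.00460596,  0.00048511,
        0.00151735, -0.00015683]), 'tau': array([ 1.96778296e-03, -5.63798082e+01,  1.22795496e+00, -1.93650091e+01,
        1.11579223e-02,  7.38892617e-03, -1.77531291e-05]), 'eef_pos': array([148.59925874, 632.56097749, 404.00133521]), 'tool_rot': array([-3.14012213e+00, -3.15089858e-05,  2.91074453e+00]), 'force': array([ 0.50663466,  0.42634401, -0.26498615]), 'torque': array([ 0.02360154, -0.06337817,  0.00385488]), 'gripper_force': 0.0, 'width': 85.6704577467104}
```

View pics/scene0.png

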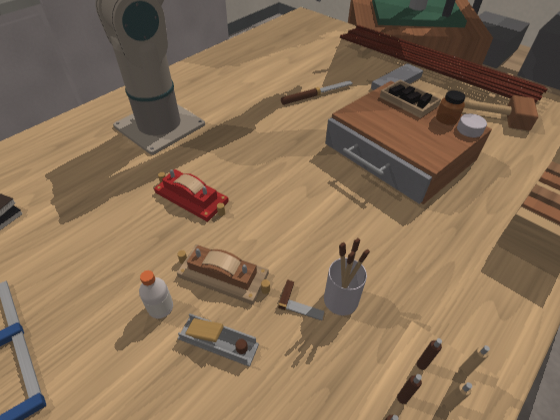

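View pics/side0.png

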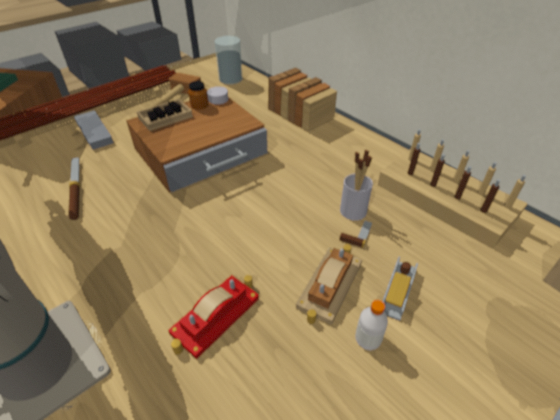

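Candidates for the form: brown one at scene (222,268)/side (332,278), and the red look-alike at scene (190,190)/side (215,312). The brown one is right. For the handle there is only the bar on the grey drawer front, at scene (367,160)/side (226,160). I'll check both in one close crop.

Run:
```python
from h import *
import pickle
G=pickle.load(open('g0.pkl','rb'))
def crop(n,x,y): 
    return cv2.resize(G[n]['pixels'][y:y+75,x:x+100],(400,300),interpolation=cv2.INTER_CUBIC)
im=np.vstack([np.hstack([crop('scene',175,230),crop('scene',320,125)]),np.hstack([crop('side',285,235),crop('side',180,125)])])
cv2.imwrite('pics/crop1.png',im[:,:,::-1])
for n,pts in(('scene',[(367,160),(222,262),(190,190)]),('side',[(226,160),(332,275)])):
    W=cloud(G[n])
    for u,v in pts: print(n,u,v,W[v,u].round())
```

```text
scene 367 160 [593. 250.  46.]
scene 222 262 [ 561. -239.   63.]
scene 190 190 [ 342. -146.   55.]
side 226 160 [596. 205.  79.]
side 332 275 [ 539. -249.   58.]
```

View pics/crop1.png

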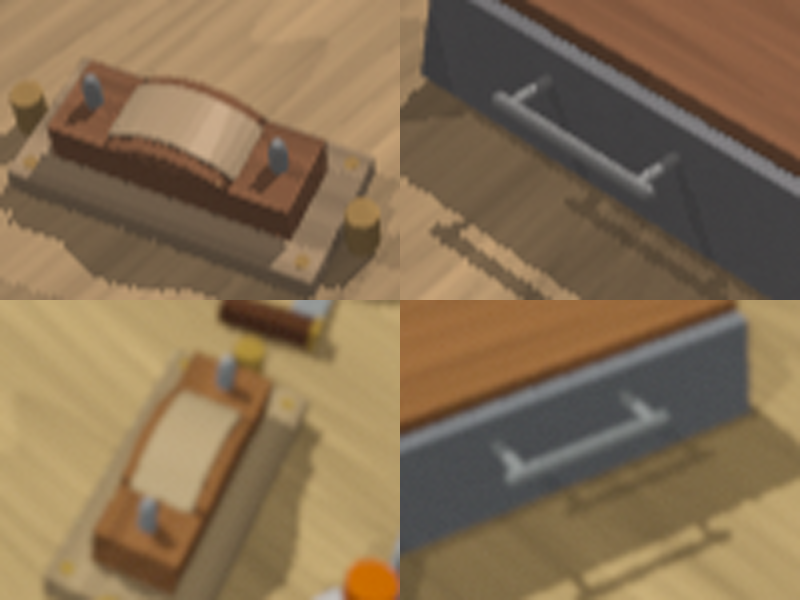

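Run:
```python
from h import *
import pickle
G=pickle.load(open('g0.pkl','rb'))
s,d=G['scene'],G['side']
def tri(a,b):
    A=[];B=[]
    for g,(u,v) in((s,a),(d,b)):
        P=np.hstack([np.array(g['R']),np.array(g['t'])[:,None]])
        x=(u-g['cx'])/g['f'];y=(v-g['cy'])/g['f']
        A+=[x*P[2]-P[0],y*P[2]-P[1]]
    A=np.array(A);return np.linalg.lstsq(A[:,:3],-A[:,3],rcond=None)[0]
def rep(n,a,b,z): print(n,'tri',tri(a,b).round(1),'ray',ray(s,*a,z).round(1),ray(d,*b,z).round(1))
rep('topA',(197.75,248.75),(322,284.25),67)
rep('topB',(244.25,265.25),(341.75,249.25),67)
rep('baseA',(198.75,256.5),(322.25,293.25),46)
rep('baseB',(244.75,273.25),(341.75,257.75),46)
rep('barL',(344,149.25),(207.5,170),72)
rep('barR',(382.5,172),(246.5,153.5),72)
# till top front edge line from cloud: grey vs; bystanders
W=cloud(s)
for n,u,v in(('glue cap',149,277),('plane',217,337),('square',287,293),('brush tin',345,285),('brush top',355,242)): print(n,W[v,u].round())
Wd=cloud(d)
m=(Wd[...,2]>98)&(Wd[...,2]<112); m[:120]&=False; m[190:]=False; m[:,280:]=False
p=Wd[m][:,:2].astype(np.float32); r=cv2.minAreaRect(p); print(r, cv2.boxPoints(r).round())
```

```text
topA tri [ 501.9 -253.9   66.8] ray [ 501.5 -252.4   67. ] [ 501.6 -255.6   67. ]
topB tri [ 602.8 -216.9   66.1] ray [ 602.8 -215.4   67. ] [ 601.6 -219.2   67. ]
baseA tri [ 501.5 -256.8   40.1] ray [ 504.6 -256.2   46. ] [ 497.9 -262.    46. ]
baseB tri [ 603.7 -219.2   39.2] ray [ 606.5 -219.3   46. ] [ 598.3 -225.3   46. ]
barL tri [538.1 213.8  71.2] ray [537.3 216.7  72. ] [536.4 209.   72. ]
barR tri [662.6 201.3  74.8] ray [660.1 208.9  72. ] [663.  199.6  72. ]
glue cap [ 522. -374.  121.]
plane [ 667. -349.   45.]
square [ 691. -183.   19.]
brush tin [ 779. -113.   63.]
brush top [ 772. -101.  184.]
((557.295166015625, 326.057373046875), (217.60104370117188, 421.6080017089844), 48.78422164916992) [[327. 383.]
 [644. 105.]
 [788. 269.]
 [470. 547.]]
```

Form: dowels at (502,-254) and (603,-217), 107.6 mm apart against 108 expected. So the seat is about (552,-236) at 0.35 rad. The bar's middle is about (600,208) at z 72, and its axis is turned about -0.07 rad. All consistent, so I move above the handle.

Call:
{"method": "jog_arm", "body": {
  "steps": [
    [-0.3, 0, 0, 0, 0, 0, -0.078],
    [-0.3, -0.09, -0.072, 0, 0, 0, 0],
    [-0.3, -0.09, -0.072, 0, 0, 0, 0],
    [-0.3, -0.09, -0.072, 0, 0, 0, 0],
    [-0.3, -0.09, -0.072, 0, 0, 0, 0],
    [-0.3, -0.09, -0.072, 0, 0, 0, 0],
    [-0.3, -0.09, -0.072, 0, 0, 0, 0],
    [-0.3, -0.09, -0.072, 0, 0, 0, 0],
    [-0.3, -0.09, -0.072, 0, 0, 0, 0],
    [-0.3, -0.09, -0.072, 0, 0, 0, 0]
  ]
}}

```text
clock: 1.4
eef_pos: [529.4, 278.0, 404.6]
tool_rot: [3.142, -0.0, 3.067]
force: [0.1, 0.4, 0.8]
width: 30.1
gripper_force: 0.0
```

```bash
cat >> h.py <<'E'
from scipy.spatial.transform import Rotation as Ro
def st():
    s=read_state(); print('t',round(s['clock'],2),'p',s['eef_pos'].round(1),'rot',s['tool_rot'].round(4),'F',s['force'].round(1),'w',round(float(s['width']),1),'gf',round(float(s['gripper_force']),1),'q',s['qpos'].round(2)); return s
def go(p,yaw=None):
    s=st(); R=Ro.from_euler('xyz',s['tool_rot']); d=R.inv().apply(np.array(p)-s['eef_pos'])/500
    print('shift frac',d.round(4), 'norm mm',(np.linalg.norm(d)*500).round(1))
    if yaw is not None:
        for y in (yaw,yaw+np.pi): print(' turn frac for yaw',round(y,3),((R.inv()*Ro.from_euler('xyz',[np.pi,0,y])).as_rotvec()/2).round(4))
E
python3 - <<'E'
from h import *
go([599.5,208.5,330],np.pi-0.075)
g=grab('wrist'); save(g,'w1.png')
E
```

```text
t 1.4 p [529.4 278.  404.6] rot [ 3.1416e+00 -3.0000e-04  3.0669e+00] F [0.1 0.4 0.8] w 30.1 gf 0.0 q [-0.53  0.55  0.01  1.67 -0.    0.92  0.97]
shift frac [-0.1501 -0.1282  0.1491] norm mm 123.7
 turn frac for yaw 3.067 [ 0.     -0.0001  0.0002]
 turn frac for yaw 6.208 [ 2.0000e-04  0.0000e+00 -1.5706e+00]
```

View pics/w1.png

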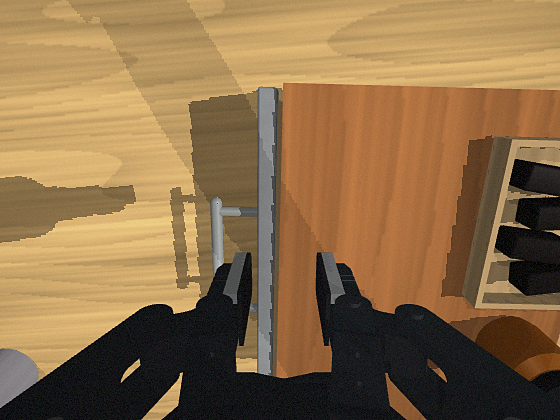

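The wrist view shows the drawer front's top edge as a grey strip (u 258–277). The bar's far end is at (217,201) and its axis runs down to about (220,262). I'll cast these onto their planes.

Run:
```python
from h import *
g=grab('wrist')
for n,u,v,z in(('edge',258.5,90,97),('edge2',259,370,97),('tilledge',283,84,105),('bar end',217,199,72),('bar',218,225,72),('bar2',219,255,72),('post',239,211,72)): print(n,ray(g,u,v,z).round(1))
W=cloud(g); print(W[225,217].round(1),W[211,240].round(1),W[100,267].round(1))
# till left edge / front edge by fit
a=g['pixels'].astype(int)
rows=range(95,230,5); e=[]
for v in rows:
    r=a[v,235:300]; br=(r[:,0]-r[:,2]>40); m=np.where(~br)[0]; e.append((235+m.max() if len(m) else np.nan))
print(e)
```

```text
edge [454.2 257.5  97. ]
edge2 [721.3 228.8  97. ]
tilledge [451.8 276.7 105. ]
bar end [545.6 206.9  72. ]
bar [571.3 204.1  72. ]
bar2 [602.5 200.5  72. ]
post [559.  225.8  72. ]
[597.6 185.5   0.6] [583.  214.4  -0.6] [463.  258.2  -0.6]
[np.int64(293), np.int64(292), np.int64(292), np.int64(292), np.int64(292), np.int64(292), np.int64(292), np.int64(292), np.int64(292), np.int64(292), np.int64(291), np.int64(290), np.int64(291), np.int64(291), np.int64(291), np.int64(291), np.int64(291), np.int64(291), np.int64(291), np.int64(290), np.int64(290), np.int64(290), np.int64(290), np.int64(290), np.int64(290), np.int64(290), np.int64(290)]
```

Run:
```python
from h import *
go([603,203,290],np.pi-0.109)
```

```text
t 1.5 p [533.4 272.2 404.4] rot [-3.1371  0.0041  3.0551] F [-0.3 -0.1 -0.2] w 29.7 gf 0.0 q [-0.53  0.55  0.01  1.67 -0.    0.92  0.97]
shift frac [-0.1496 -0.1247  0.23  ] norm mm 150.7
 turn frac for yaw 3.033 [-0.0022  0.0021  0.0113]
 turn frac for yaw 6.174 [-0.0032 -0.0035 -1.5595]
```

Run:
```python
from h import *
for i in range(4):
    g=get_image('wrist'); s=read_state(); print(s['eef_pos'].round(1),s['tool_rot'].round(4),s['qpos'].round(4), (-np.array(g['R']).T@g['t']).round(1))
```

```text
[530.9 275.5 404.3] [-3.1395e+00  1.0000e-03  3.0592e+00] [-0.5326  0.5524  0.0099  1.669  -0.0036  0.9205  0.9664] [457.2 280.1 373.8]
[529.1 278.  404.3] [-3.1410e+00 -6.0000e-04  3.0633e+00] [-0.5352  0.552   0.0071  1.6699 -0.0046  0.9206  0.9661] [454.6 283.2 373.9]
[528.  279.6 404.3] [ 3.1414e+00 -1.3000e-03  3.0664e+00] [-0.5372  0.5516  0.0055  1.6704 -0.0048  0.9206  0.9661] [452.7 285.4 374. ]
[527.5 280.4 404.4] [ 3.1411e+00 -1.4000e-03  3.0683e+00] [-0.5383  0.5513  0.0049  1.6705 -0.0047  0.9206  0.9662] [451.6 286.8 374.1]
```

Call:
{"method": "jog_arm", "body": {
  "steps": [
    [-0.3, 0, 0, 0, 0, 0, 0.015],
    [-0.3, -0.04, -0.0325, 0.05, 0, 0, 0],
    [-0.3, -0.04, -0.0325, 0.05, 0, 0, 0],
    [-0.3, -0.04, -0.0325, 0.05, 0, 0, 0],
    [-0.3, -0.04, -0.0325, 0.05, 0, 0, 0],
    [-0.3, 0, 0, 0.03, 0, 0, 0],
    [-0.3, 0, 0, 0, 0, 0, 0],
    [-0.3, 0, 0, 0, 0, 0, 0]
  ]
}}

```text
clock: 2.7
eef_pos: [600.5, 208.2, 290.6]
tool_rot: [3.14, 0.001, 3.039]
force: [0.0, 0.9, 1.0]
width: 29.8
gripper_force: 0.0
```

Run:
```python
from h import *
st()
g=grab('wrist'); save(g,'w2.png'); import pickle; pickle.dump(g,open('w2.pkl','wb')); st()
```

```text
t 2.7 p [600.5 208.2 290.6] rot [3.1402e+00 5.0000e-04 3.0390e+00] F [0.  0.9 1. ] w 29.8 gf 0.0 q [-0.38  0.74  0.01  1.66 -0.01  0.74  1.1 ]
t 2.75 p [600.7 208.  290.8] rot [3.1402e+00 1.1000e-03 3.0388e+00] F [ 0.5  0.1 -0.2] w 29.5 gf 0.0 q [-0.38  0.74  0.01  1.66 -0.01  0.74  1.1 ]
```

View pics/w2.png

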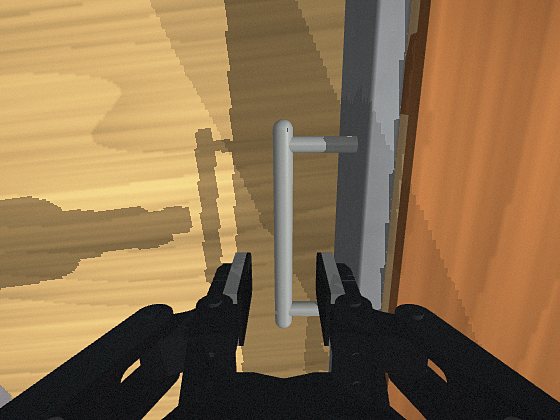

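The bar runs from (283,121) to (283,327), centred between the fingers across the closing line. I'll work out its middle.

Run:
```python
from h import *
import pickle
g=pickle.load(open('w2.pkl','rb'))
a=ray(g,283,121,72);b=ray(g,283,327,72);d=b-a
print(a.round(1),b.round(1),np.linalg.norm(d),np.arctan2(d[1],d[0]),(a+b)/2)
go([*((a+b)/2)[:2],225],np.pi+np.arctan2(d[1],d[0]))
```

```text
[536.4 216.5  72. ] [666.7 202.9  72. ] 130.9443427747278 -0.10374295632434775 [601.54383749 209.72072331  72.        ]
t 2.75 p [600.7 208.  290.8] rot [3.1402e+00 1.1000e-03 3.0388e+00] F [ 0.5  0.1 -0.2] w 29.5 gf 0.0 q [-0.38  0.74  0.01  1.66 -0.01  0.74  1.1 ]
shift frac [-0.0012  0.0034  0.1317] norm mm 65.8
 turn frac for yaw 3.038 [0.0007 0.0006 0.0005]
 turn frac for yaw 6.179 [-9.0000e-04  1.1000e-03 -1.5703e+00]
```

Call:
{"method": "jog_arm", "body": {
  "steps": [
    [-0.3, 0, 0.0035, 0.04, 0, 0, 0],
    [-0.3, 0, 0, 0.05, 0, 0, 0],
    [-0.3, 0, 0, 0.042, 0, 0, 0],
    [-0.3, 0, 0, 0, 0, 0, 0],
    [-1, 0, 0, 0, 0, 0, 0],
    [-1, 0, 0, 0, 0, 0, 0],
    [-1, 0, 0, 0, 0, 0, 0]
  ]
}}

```text
clock: 3.62
eef_pos: [601.4, 208.7, 223.6]
tool_rot: [3.141, 0.001, 3.037]
force: [0.8, 1.7, 1.5]
width: 9.1
gripper_force: 58.4
```

Call:
{"method": "jog_arm", "body": {
  "steps": [
    [-1, 0, -0.02, 0, 0, 0, 0],
    [-1, 0, -0.045, 0, 0, 0, 0],
    [-1, 0, -0.045, 0, 0, 0, 0],
    [-1, 0, -0.045, 0, 0, 0, 0],
    [-1, 0, -0.045, 0, 0, 0, 0],
    [-1, 0, -0.045, 0, 0, 0, 0],
    [-1, 0, -0.045, 0, 0, 0, 0],
    [-1, 0, -0.045, 0, 0, 0, 0],
    [-1, 0, -0.04, 0, 0, 0, 0],
    [-1, 0, 0, 0, 0, 0, 0]
  ]
}}

```text
clock: 4.88
eef_pos: [581.9, 16.5, 223.6]
tool_rot: [-3.138, 0.002, 3.032]
force: [5.3, -2.5, -3.5]
width: 9.0
gripper_force: 59.0
```

Opened about 193 mm with no stop felt yet, so I ease on to the stop.

Call:
{"method": "jog_arm", "body": {
  "steps": [
    [-1, 0, -0.01, 0, 0, 0, 0],
    [-1, 0, -0.01, 0, 0, 0, 0],
    [-1, 0, -0.01, 0, 0, 0, 0],
    [-1, 0, -0.01, 0, 0, 0, 0],
    [-1, 0, -0.008, 0, 0, 0, 0],
    [-1, 0, 0, 0, 0, 0, 0],
    [-1, 0, 0, 0, 0, 0, 0]
  ]
}}

```text
clock: 5.75
eef_pos: [579.9, -1.6, 223.6]
tool_rot: [3.139, 0.003, 3.037]
force: [6.1, 4.6, -3.7]
width: 9.0
gripper_force: 59.2
```

Call:
{"method": "jog_arm", "body": {
  "steps": [
    [-1, 0, -0.008, 0, 0, 0, 0],
    [-1, 0, 0, 0, 0, 0, 0],
    [-0.3, 0, 0, 0, 0, 0, 0],
    [-0.3, 0, 0, 0, 0, 0, 0],
    [-0.3, 0, 0, 0, 0, 0, 0],
    [-0.3, 0, 0, -0.06, 0, 0, 0],
    [-0.3, 0, 0, -0.1, 0, 0, 0],
    [-0.3, 0, 0, -0.12, 0, 0, 0],
    [-0.3, 0, 0, 0, 0, 0, 0],
    [-0.3, 0, 0, 0, 0, 0, 0]
  ]
}}

```text
clock: 7.0
eef_pos: [578.1, -6.7, 363.5]
tool_rot: [-3.141, -0.001, 3.036]
force: [-0.4, 0.0, -0.6]
width: 29.6
gripper_force: 0.0
```

Run:
```python
from h import *
import pickle
s=st(); R=Ro.from_euler('xyz',s['tool_rot']).as_matrix()
G={n:grab(n) for n in('scene','side','wrist')}; pickle.dump(G,open('g1.pkl','wb'))
im=np.hstack([cv2.resize(G['scene']['pixels'][80:290,260:500],(400,350)),cv2.resize(G['side']['pixels'][80:290,100:340],(400,350))])
cv2.imwrite('pics/open.png',im[:,:,::-1])
```

```text
t 7.0 p [578.1  -6.7 363.5] rot [-3.1411e+00 -8.0000e-04  3.0361e+00] F [-0.4  0.  -0.6] w 29.6 gf 0.0 q [-0.    0.57 -0.05  1.77  0.04  0.8   1.39]
```

View pics/open.png

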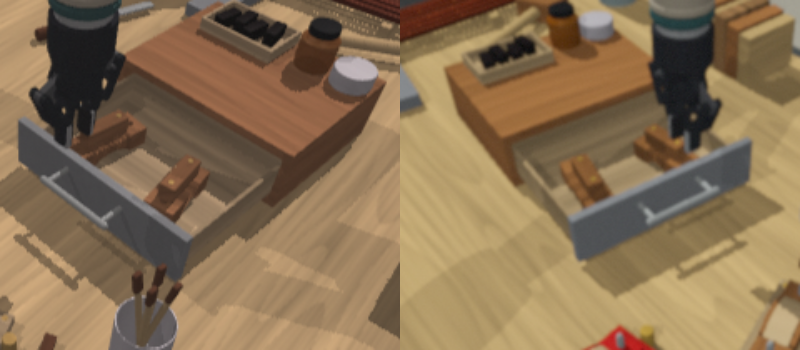

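The drawer is fully open and holds two halves: one at left in scene crop (105,140) on the low-x side, one at right (175,185). I'll look from above with the wrist camera to see which is longer.

Call:
{"method": "jog_arm", "body": {
  "steps": [
    [0, 0, 0.1, -0.04, 0, 0, 0],
    [0, 0, 0.1, -0.04, 0, 0, 0],
    [0, 0, 0.08, -0.04, 0, 0, 0],
    [0, 0, 0, 0, 0, 0, 0],
    [0, 0, 0, 0, 0, 0, 0],
    [0, 0, 0, 0, 0, 0, 0]
  ]
}}

```text
clock: 7.9
eef_pos: [593.2, 131.3, 422.5]
tool_rot: [-3.14, -0.002, 3.034]
force: [0.6, 0.1, 0.5]
width: 42.8
gripper_force: 0.0
```

Run:
```python
from h import *
import pickle
s=st(); g=grab('wrist'); pickle.dump(g,open('w3.pkl','wb')); save(g,'w3.png')
```

```text
t 7.9 p [593.2 131.3 422.5] rot [-3.1398e+00 -2.0000e-03  3.0344e+00] F [0.6 0.1 0.5] w 42.8 gf 0.0 q [-0.23  0.55 -0.05  1.62  0.03  0.98  1.17]
```

View pics/w3.png

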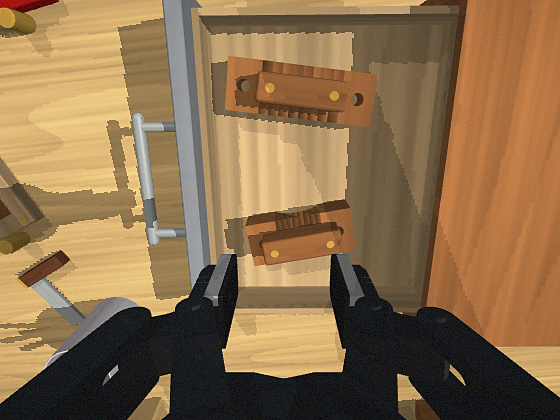

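The upper piece in this view (holes at (244,86) and (358,99)) is visibly longer than the lower one (centre (300,235)). Hole spacing will confirm it.

Run:
```python
from h import *
import pickle
g=pickle.load(open('w3.pkl','rb'))
a=ray(g,244,86,54);b=ray(g,358,99,54);c=ray(g,270,88,82);e=ray(g,335,96,82)
print('holes',a.round(1),b.round(1),np.linalg.norm(b-a).round(1),np.arctan2(*(b-a)[1::-1]).round(3),((a+b)/2).round(1))
print('screws',c.round(1),e.round(1),np.linalg.norm(e-c).round(1),np.arctan2(*(e-c)[1::-1]).round(3),((c+e)/2).round(1))
P=[ray(g,*p,54) for p in((230,55),(377,74),(370,127),(225,110))]
print(np.round(P,1),np.mean(P,0), [np.linalg.norm(P[i]-P[i-1]).round(1) for i in range(4)])
h=[ray(g,u,v,54) for u,v in((245,215),(356,262-62))]; print('short far edge',np.linalg.norm(h[0]-h[1]),h)
```

```text
holes [502.1 104.9  54. ] [525.3 210.7  54. ] 108.4 1.355 [513.7 157.8  54. ]
screws [507.4 129.9  82. ] [520.  185.2  82. ] 56.7 1.347 [513.7 157.6  82. ]
[[474.2  95.9  54. ]
 [505.  229.2  54. ]
 [552.5 221.2  54. ]
 [521.6  83.7  54. ]] [513.32846489 157.50531624  54.        ] [np.float64(49.0), np.float64(136.8), np.float64(48.2), np.float64(140.9)]
short far edge 116.69693317053483 [array([629.04344699,  87.72992555,  54.        ]), array([625.10102949, 204.3602456 ,  54.        ])]
```

Hole spacing is 108.4 mm, so this is the long half: centre (513.7,157.7), axis 1.352 rad. I turn the tool along it.

Call:
{"method": "jog_arm", "body": {
  "steps": [
    [0.1, 0, 0, 0, 0, 0, 0.084],
    [0.1, 0, 0, 0, 0, 0, 0.084],
    [0.1, 0, 0, 0, 0, 0, 0.084],
    [0.1, 0, 0, 0, 0, 0, 0.084],
    [0.1, 0, 0, 0, 0, 0, 0.084],
    [0.1, 0, 0, 0, 0, 0, 0.084],
    [0.1, 0, 0, 0, 0, 0, 0.084],
    [0.1, 0, 0, 0, 0, 0, 0.084],
    [0.1, 0, 0, 0, 0, 0, 0.084],
    [0.1, 0, 0, 0, 0, 0, 0.084]
  ]
}}

```text
clock: 9.2
eef_pos: [593.3, 131.9, 423.3]
tool_rot: [-3.141, 0.001, 1.349]
force: [0.3, 1.3, -0.2]
width: 47.2
gripper_force: 0.0
```

Run:
```python
from h import *
go([513.7,157.7,300],1.352)
```

```text
t 9.2 p [593.3 131.9 423.3] rot [-3.1409e+00  6.0000e-04  1.3494e+00] F [ 0.3  1.3 -0.2] w 47.2 gf 0.0 q [-0.52  0.58  0.41  1.63 -0.26  0.99 -0.24]
shift frac [ 0.0155 -0.1666  0.2467] norm mm 149.0
 turn frac for yaw 1.352 [-0.0003  0.0003 -0.0013]
 turn frac for yaw 4.494 [5.0000e-04 5.0000e-04 1.5695e+00]
```

Call:
{"method": "jog_arm", "body": {
  "steps": [
    [0.1, 0.004, -0.04, 0.04, 0, 0, 0],
    [0.1, 0.004, -0.042, 0.06, 0, 0, 0],
    [0.1, 0.004, -0.042, 0.06, 0, 0, 0],
    [0.1, 0.004, -0.042, 0.05, 0, 0, 0],
    [0.1, 0, 0, 0.036, 0, 0, 0],
    [0.1, 0, 0, 0, 0, 0, 0],
    [0.1, 0, 0, 0, 0, 0, 0]
  ]
}}

```text
clock: 10.07
eef_pos: [514.6, 157.9, 301.2]
tool_rot: [3.141, -0.0, 1.356]
force: [0.4, -1.1, 1.1]
width: 47.1
gripper_force: 0.0
```

Run:
```python
from h import *
import pickle
go([513.7,157.7,231],1.352); g=grab('wrist'); pickle.dump(g,open('w4.pkl','wb')); save(g,'w4.png')
```

```text
t 10.07 p [514.6 157.9 301.2] rot [ 3.1406e+00 -2.0000e-04  1.3555e+00] F [ 0.4 -1.1  1.1] w 47.1 gf 0.0 q [-0.57  0.64  0.34  1.94 -0.35  0.62 -0.23]
shift frac [-0.0007 -0.0018  0.1405] norm mm 70.2
 turn frac for yaw 1.352 [ 0.0005 -0.0001  0.0018]
 turn frac for yaw 4.494 [ 1.000e-04  8.000e-04 -1.569e+00]
```

View pics/w4.png

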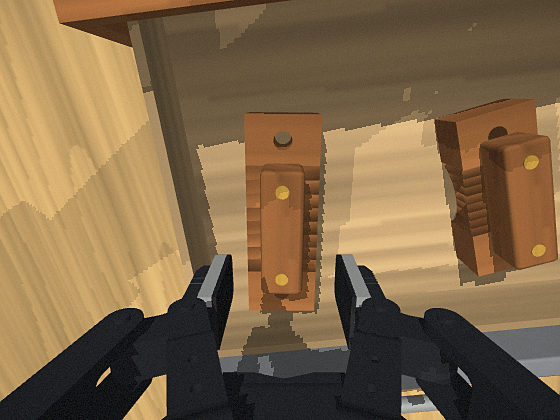

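Batten is centred between the fingers (screws at (282,192) and (282,281), fingers symmetric about u≈281). I descend and grip.

Call:
{"method": "jog_arm", "body": {
  "steps": [
    [0.1, 0, -0.001, 0.05, 0, 0, 0],
    [0.1, 0, 0, 0.05, 0, 0, 0.001],
    [0.1, 0, 0, 0.042, 0, 0, 0],
    [0.1, 0, 0, 0, 0, 0, 0],
    [-1, 0, 0, 0, 0, 0, 0],
    [-1, 0, 0, 0, 0, 0, 0],
    [-1, 0, 0, 0, 0, 0, 0],
    [-1, 0, 0, 0, 0, 0, 0]
  ]
}}

```text
clock: 11.12
eef_pos: [514.0, 158.6, 230.9]
tool_rot: [3.14, -0.001, 1.355]
force: [-1.2, -1.1, 7.3]
width: 25.1
gripper_force: 60.0
```

Call:
{"method": "jog_arm", "body": {
  "steps": [
    [-1, 0, 0, -0.03, 0, 0, 0],
    [-1, 0, 0, -0.06, 0, 0, 0],
    [-1, 0, 0, -0.08, 0, 0, 0],
    [-1, 0, 0, -0.08, 0, 0, 0],
    [-1, 0, 0, -0.06, 0, 0, 0],
    [-1, 0, 0, 0, 0, 0, 0],
    [-1, 0, 0, 0, 0, 0, 0],
    [-1, 0, 0, 0, 0, 0, 0]
  ]
}}

```text
clock: 12.12
eef_pos: [512.9, 158.6, 383.5]
tool_rot: [-3.139, 0.001, 1.355]
force: [0.0, 0.0, -3.2]
width: 24.8
gripper_force: 59.5
```

Run:
```python
from h import *
go([552.2,-235.5,385],0.351)
```

```text
t 12.12 p [512.9 158.6 383.5] rot [-3.1392e+00  1.5000e-03  1.3549e+00] F [ 0.   0.  -3.2] w 24.8 gf 59.5 q [-0.63  0.52  0.41  1.86 -0.28  0.81 -0.29]
shift frac [-0.753   0.2456 -0.0026] norm mm 396.0
 turn frac for yaw 0.351 [-0.0007  0.0013  0.5019]
 turn frac for yaw 3.493 [-1.5000e-03 -8.0000e-04 -1.0689e+00]
```

Call:
{"method": "jog_arm", "body": {
  "steps": [
    [-1, -0.04, 0.013, 0, 0, 0, 0],
    [-1, -0.08, 0.0262, 0, 0, 0, 0],
    [-1, -0.09, 0.0295, 0, 0, 0, 0],
    [-1, -0.09, 0.0295, 0, 0, 0, 0],
    [-1, -0.09, 0.0295, 0, 0, 0, 0],
    [-1, -0.09, 0.0295, 0, 0, 0, 0],
    [-1, -0.09, 0.0295, 0, 0, 0, 0],
    [-1, -0.09, 0.0295, 0, 0, 0, 0],
    [-1, -0.06, 0.0195, 0, 0, 0, 0],
    [-1, -0.03, 0.01, 0, 0, 0, 0]
  ]
}}

```text
clock: 13.38
eef_pos: [552.5, -236.1, 383.5]
tool_rot: [-3.139, 0.001, 1.352]
force: [0.2, 0.2, -2.2]
width: 24.7
gripper_force: 59.4
```

Call:
{"method": "jog_arm", "body": {
  "steps": [
    [-1, 0, 0, 0, 0, 0, 0.04],
    [-1, 0, 0, 0, 0, 0, 0.08],
    [-1, 0, 0, 0, 0, 0, 0.085],
    [-1, 0, 0, 0, 0, 0, 0.085],
    [-1, 0, 0, 0, 0, 0, 0.085],
    [-1, 0, 0, 0, 0, 0, 0.08],
    [-1, 0, 0, 0, 0, 0, 0.047],
    [-1, 0, 0, 0, 0, 0, 0],
    [-1, 0, 0, 0, 0, 0, 0]
  ]
}}

```text
clock: 14.5
eef_pos: [553.2, -233.3, 384.2]
tool_rot: [-3.141, 0.0, 0.353]
force: [0.2, -0.1, -2.5]
width: 25.0
gripper_force: 59.4
```

Run:
```python
from h import *
import pickle
for i in range(3): get_image('wrist')
go([552.2,-235.5,330],0.351)
G={n:grab(n) for n in('scene','side','wrist')}; pickle.dump(G,open('g5.pkl','wb'))
im=np.vstack([np.hstack([cv2.resize(G['scene']['pixels'][170:320,150:350],(400,300)),cv2.resize(G['side']['pixels'][190:340,240:440],(400,300))]),
 np.hstack([cv2.resize(G['wrist']['pixels'],(400,300)),cv2.resize(G['wrist']['pixels'][60:360,80:480],(400,300))])])
cv2.imwrite('pics/over.png',im[:,:,::-1])
```

```text
t 14.65 p [ 553.1 -233.9  384.6] rot [-3.1412e+00 -1.0000e-04  3.5170e-01] F [-0.1  0.3 -2.3] w 25.3 gf 59.4 q [-0.05  0.67  0.67  1.7  -0.49  0.96 -0.41]
shift frac [-0.0028  0.0025  0.1093] norm mm 54.7
 turn frac for yaw 0.351 [-0.0002 -0.      0.0003]
 turn frac for yaw 3.493 [ 1.0000e-04 -3.0000e-04 -1.5705e+00]
```

View pics/over.png

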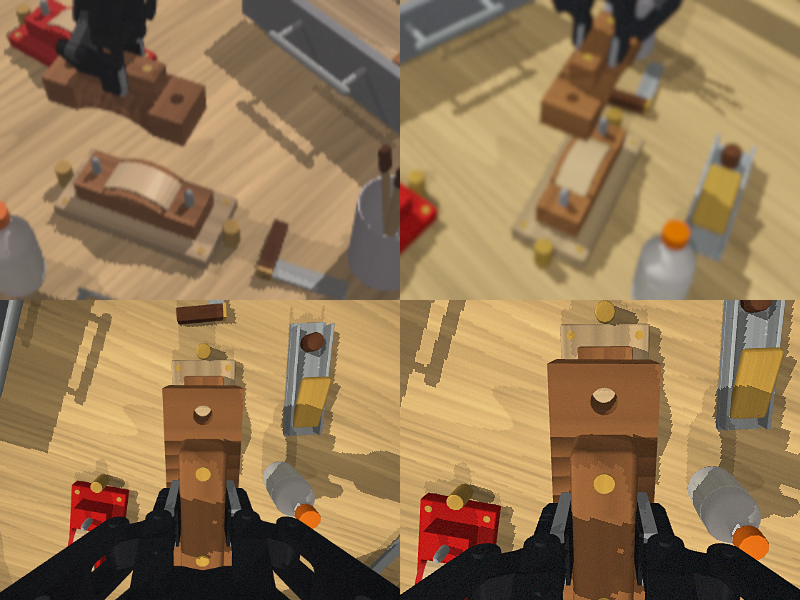

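The part is held squarely over the form: near hole at wrist (283,158), scene (238.5,219.5), side (326.5,239). The form's dowels and the bystanders are undisturbed. I'll check the in-hand offset from these holes.

Run:
```python
from h import *
import pickle
G=pickle.load(open('g5.pkl','rb'))
z=384.6-230.9+54; ax=np.array([np.cos(.3517),np.sin(.3517)]); no=np.array([-ax[1],ax[0]]); T=np.array([553.1,-233.9])
for n,(u,v) in(('scene',(238.5,219.5)),('side',(326.5,239)),('wrist',(283,158))):
    g=G[n]; U,V=int(u),int(v); a=g['pixels'][V-10:V+11,U-14:U+15].astype(int)
    L=a.sum(2); 
    if n=='wrist': m=((a[...,0]-a[...,2])<0) | (L>L[0].mean()*1.5)
    else: m=L<np.percentile(L,8)
    yy,xx=np.where(m); c=(U-14+xx.mean(),V-10+yy.mean()) if len(xx) else (u,v)
    for q in((u,v),c):
        p=ray(g,*q,z)[:2]-T; print(n,np.round(q,1),'along',(p@ax).round(1),'across',(p@no).round(1))
# dowel tops again, per view
for n,pts in(('scene',[(197.75,248.75),(244.25,265.25)]),('side',[(322,284.25),(341.75,249.25)])):
    P=[ray(G[n],*p,67)[:2] for p in pts]; c=(P[0]+P[1])/2; print(n,c.round(1),np.arctan2(*(P[1]-P[0])[::-1]).round(3))
```

```text
scene [238.5 219.5] along 50.9 across 0.3
scene [228.5 220.7] along 35.9 across -8.9
side [326.5 239. ] along -60.9 across -2.1
side [333.5 238.4] along -53.6 across -12.4
wrist [283 158] along 52.0 across 1.6
wrist [283.2 155.9] along 53.0 across 1.5
scene [ 552.2 -233.9] 0.35
side [ 551.6 -237.4] 0.349
```

Call:
{"method": "jog_arm", "body": {
  "steps": [
    [-1, 0.0015, 0.0022, 0.04, 0, 0, 0],
    [-1, 0, 0, 0.05, 0, 0, 0],
    [-1, 0, 0, 0.05, 0, 0, 0],
    [-1, 0, 0, 0.035, 0, 0, 0],
    [-1, 0, 0, 0.016, 0, 0, 0],
    [-1, 0, 0, 0, 0, 0, 0],
    [-1, 0, 0, 0, 0, 0, 0],
    [-1, 0, 0, 0, 0, 0, 0],
    [-1, 0, 0, 0, 0, 0, 0]
  ]
}}

```text
clock: 15.92
eef_pos: [554.3, -234.8, 289.7]
tool_rot: [3.141, -0.001, 0.351]
force: [0.2, 1.1, -2.6]
width: 24.9
gripper_force: 59.5
```

Run:
```python
from h import *
import pickle
go([554.2,-234.7,289],0.35)
G={n:grab(n) for n in('scene','side','wrist')}; pickle.dump(G,open('g6.pkl','wb'))
c=lambda n,x,y:cv2.resize(G[n]['pixels'][y:y+75,x:x+100],(400,300),interpolation=cv2.INTER_CUBIC)
im=np.vstack([np.hstack([c('scene',175,215),c('side',285,225)]),np.hstack([c('wrist',233,60),cv2.resize(G['wrist']['pixels'],(400,300))])])
cv2.imwrite('pics/near.png',im[:,:,::-1])
```

```text
t 15.93 p [ 554.3 -234.8  289.7] rot [ 3.1411e+00 -7.0000e-04  3.5090e-01] F [ 0.2  1.1 -2.6] w 24.9 gf 59.5 q [ 0.01  0.78  0.58  1.77 -0.59  0.77 -0.33]
shift frac [-0.0001 -0.0003  0.0013] norm mm 0.7
 turn frac for yaw 0.35 [ 0.0002 -0.0003  0.0004]
 turn frac for yaw 3.492 [ 5.0000e-04  4.0000e-04 -1.5704e+00]
```

View pics/near.png

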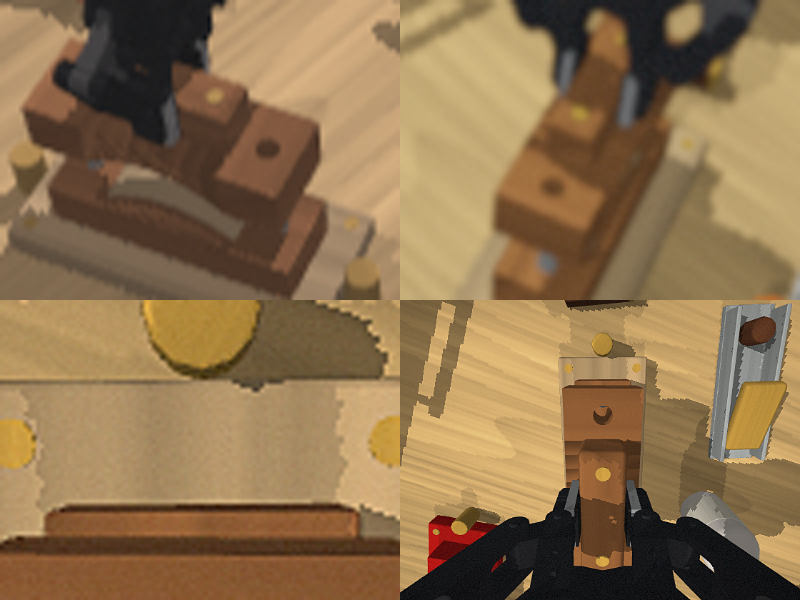

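Run:
```python
from h import *
import pickle
G=pickle.load(open('g6.pkl','rb'))
z=112.8; T=np.array([554.3,-234.8]); ax=np.array([np.cos(.351),np.sin(.351)]); no=np.array([-ax[1],ax[0]])
def r(n,what,p,zz,off):
    q=ray(G[n],*p,zz)[:2]-T; print(n,what,'centre along',(q@ax-off).round(1),'across',(q@no).round(1))
r('scene','hole',(242,252),z,54); r('scene','dowelB top',(244.25,265.25),67,54); r('scene','dowelB base',(244.75,273.25),46,54)
r('side','hole',(323,271.5),z,-54); r('side','dowelA top',(322,284.25),67,-54); r('side','dowelA base',(322.25,293.25),46,-54)
r('wrist','form end',(283.4,112),46,70); r('wrist','part end',(283.4,123.3),z,70); r('wrist','hole',(283,158),z,54)
for u in (244.25,322.5): r('wrist','form corner',(u,112),46,70)
```

```text
scene hole centre along -3.2 across 0.6
scene dowelB top centre along -1.8 across 1.5
scene dowelB base centre along 0.4 across -3.4
side hole centre along -6.2 across -1.4
side dowelA top centre along -2.7 across -1.4
side dowelA base centre along -8.3 across -6.2
wrist form end centre along -1.2 across 1.5
wrist part end centre along -3.2 across 1.5
wrist hole centre along -1.8 across 1.7
wrist form corner centre along -1.2 across 25.2
wrist form corner centre along -1.2 across -22.1
```

All three views say the part should go about 1.5 mm along its axis, across fine. I correct and begin the descent.

Call:
{"method": "jog_arm", "body": {
  "steps": [
    [-1, 0.0034, -0.0006, 0, 0, 0, 0],
    [-1, 0, 0, 0.008, 0, 0, 0],
    [-1, 0, 0, 0.008, 0, 0, 0],
    [-1, 0, 0, 0.008, 0, 0, 0],
    [-1, 0, 0, 0.006, 0, 0, 0],
    [-1, 0, 0, 0.006, 0, 0, 0],
    [-1, 0, 0, 0, 0, 0, 0],
    [-1, 0, 0, 0, 0, 0, 0]
  ]
}}

```text
clock: 17.08
eef_pos: [555.7, -234.0, 271.3]
tool_rot: [3.141, -0.0, 0.351]
force: [0.3, -0.1, -3.1]
width: 25.2
gripper_force: 59.5
```

Call:
{"method": "jog_arm", "body": {
  "steps": [
    [-1, 0, 0, 0.005, 0, 0, 0],
    [-1, 0, 0, 0.005, 0, 0, 0],
    [-1, 0, 0, 0.005, 0, 0, 0],
    [-1, 0, 0, 0.005, 0, 0, 0],
    [-1, 0, 0, 0, 0, 0, 0],
    [-1, 0, 0, 0, 0, 0, 0]
  ]
}}

```text
clock: 17.82
eef_pos: [555.7, -234.1, 261.1]
tool_rot: [3.141, 0.0, 0.351]
force: [1.1, -2.6, -2.8]
width: 24.8
gripper_force: 59.3
```

Call:
{"method": "jog_arm", "body": {
  "steps": [
    [-1, 0, 0, 0.004, 0, 0, 0],
    [-1, 0, 0, 0.004, 0, 0, 0],
    [-1, 0, 0, 0.004, 0, 0, 0],
    [-1, 0, 0, 0, 0, 0, 0],
    [-1, 0, 0, 0, 0, 0, 0]
  ]
}}

```text
clock: 18.45
eef_pos: [555.8, -234.1, 255.2]
tool_rot: [3.141, -0.0, 0.351]
force: [1.7, -1.8, -3.6]
width: 24.6
gripper_force: 59.4
```

Call:
{"method": "jog_arm", "body": {
  "steps": [
    [-1, 0, 0, 0.002, 0, 0, 0],
    [-1, 0, 0, 0.002, 0, 0, 0],
    [-1, 0, 0, 0, 0, 0, 0],
    [-1, 0, 0, 0, 0, 0, 0]
  ]
}}

```text
clock: 18.95
eef_pos: [555.7, -234.2, 255.0]
tool_rot: [3.141, -0.001, 0.351]
force: [-1.8, 0.4, 11.0]
width: 25.3
gripper_force: 61.1
```

Call:
{"method": "jog_arm", "body": {
  "steps": [
    [-1, 0, 0, 0.0006, 0, 0, 0],
    [-1, 0, 0, 0, 0, 0, 0],
    [-1, 0, 0, 0, 0, 0, 0],
    [-1, 0, 0, 0, 0, 0, 0],
    [-1, 0, 0, 0, 0, 0, 0],
    [-1, 0, 0, 0, 0, 0, 0]
  ]
}}

```text
clock: 19.7
eef_pos: [555.6, -234.3, 255.0]
tool_rot: [3.141, -0.002, 0.351]
force: [-2.0, -0.2, 14.0]
width: 25.2
gripper_force: 61.7
```

Run:
```python
from h import *
for i in range(4): g=grab('wrist'); st()
G={n:grab(n) for n in('scene','side')}
c=lambda n,x,y:cv2.resize(G[n]['pixels'][y:y+75,x:x+100],(400,300),interpolation=cv2.INTER_CUBIC)
im=np.vstack([np.hstack([c('scene',175,215),c('side',285,225)]),np.hstack([cv2.resize(G['scene']['pixels'],(400,300)),cv2.resize(g['pixels'],(400,300))])])
cv2.imwrite('pics/end.png',im[:,:,::-1])
```

```text
t 19.75 p [ 555.6 -234.3  255. ] rot [ 3.1414e+00 -1.6000e-03  3.5060e-01] F [-1.6 -0.4 13.3] w 24.8 gf 61.7 q [ 0.03  0.83  0.55  1.79 -0.63  0.71 -0.3 ]
t 19.8 p [ 555.6 -234.3  255. ] rot [ 3.1414e+00 -1.6000e-03  3.5070e-01] F [-2.9  0.7 13.5] w 25.0 gf 61.7 q [ 0.03  0.83  0.55  1.79 -0.63  0.71 -0.3 ]
t 19.85 p [ 555.6 -234.3  255. ] rot [ 3.1414e+00 -1.6000e-03  3.5060e-01] F [-1.6 -0.5 13.6] w 24.8 gf 61.7 q [ 0.03  0.83  0.55  1.79 -0.63  0.71 -0.3 ]
t 19.9 p [ 555.6 -234.2  255. ] rot [ 3.1414e+00 -1.5000e-03  3.5070e-01] F [-1.8  0.7 13.7] w 25.1 gf 61.7 q [ 0.03  0.83  0.55  1.79 -0.63  0.71 -0.3 ]
```

The part stopped at the computed home height (255.0 mm TCP, underside 46.1 mm). It is level, with a steady push of about 16 N and 60 N of grip. My ten views are spent, so I rely on these numbers and hand in.

```bash
python3 -c "
from cell import *
print(finish_job())"
```

```text
the job is handed in; nothing more can be done
None
```

I handed the job in with the drawer fully open and the longer half on both dowels at home height, still gripped and pressed down at about 16 N; I confirmed the final seating by height and force only, as my ten picture views were used up.

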